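Square the photo scale to the fence corner and hold it for the picture

ROBOT

A 6-joint arm with a two-finger parallel gripper is mounted at the origin on a cart in front of the work surface, level with it; the furniture and walls round the work are solid. World frame = base frame: x ahead of the robot, y to its left, z up, the work surface at z = 0. Lengths are in m, angles in rad, forces in N, time in s.
With the tool pointing down it reaches from about 0.375 to 0.975 m from the base axis. Payload 3.8 kg.
Tool frame: the origin (TCP) lies on the centre line of the jaws, within the pads' length; the fingertips stand 14 mm ahead of it and the grasp point (between the pads) lies 5 mm behind it (manip.tcp_to_tips is the distance from the TCP to the fingertips, in m); z points along the fingers, x is the direction in which the jaws open and shut, and the axes are right-handed (so a half turn about z gives the same grasp; the last joint's range is limited). The gripper opens to 88 mm and grips with 3 to 60 N. Pads are 18 mm wide; open, the fingers measure 123 mm over their backs; the gripper's body (75 mm by 187 mm) begins 45 mm behind the grasp point.
Start: joints at [-1.151, 0.264, 1.604, -0, 1.274, -0.037], TCP at [0.298, -0.606, 0.253] pointing down, gripper open.
Joint ranges: [-2.63, 2.63], [-0.94, 2.18], [0.31, 2.57], [-1.31, 4.45], [0, 2.66], [-2.55, 2.55]. Speed limits (rad/s): [2.57, 2.57, 3.14, 3.14, 3.14, 3.14].

INTERFACE

Orientations are given as a rotation vector (axis times angle).
In Python, from bench import manip gives the robot as it stands.
- The arm moves only by the shell command python3 -m crank 'ROWS' [FORCE]. ROWS is JSON, a list of rows, each a list of 7 numbers: the turn, a rotation vector about the tool's x, y, z in rad, then the shift along the tool's x, y, z in m, then the finger opening in m, from 0 to 0.0881. In form: [[ax, ay, az, tx, ty, tz, jaw], ...]. A call has exactly 5 rows; each row shifts and turns the commanded pose from where the row before left it, along the tool's axes as they then stand; what a row does not reach is not made up. A row lasts 1/10 s, in which the tool goes at most 50 mm and 8.59 degrees, less where a joint would pass 70% of its speed; a pose out of reach is approached as far as the arm can. A call with a gripper value outside its range is refused whole. The fingers move at their own pace and stop on an object; FORCE is the grip in N (left out, the last holds). Time passes only in rows, so rows that do not move let the fingers close, or fill a call up. It gives the time, the measured TCP pose, the force and the opening at its end, in the units of the state.
- manip.get_state(): the state, without advancing time (a new reading comes with each control period).
- manip.capture(name): name is "scene" or "top" or "wrist"; returns a dict with "image" (480x640x3 uint8, red, green, blue), "depth" (480x640 float32, m along the optical axis (not along the pixel's ray), 0 where there is no reading), "vertical_fov" (degrees; the focal length in pixels is half the picture's height over the tangent of half this angle, whatever the lens; pixels are square), "cx", "cy" (the principal point, pixels), "pose" (4x4, takes a point from camera to world coordinates). Camera axes: x right, y down, z forward; pixel columns grow to the right and rows downward; lengths in m; the calibration is good to about 2 mm. A picture is of the moment at which its call begins.
- manip.finish_job(): hands the job in, once; it reports no verdict.
The state is a dict: "time_s": time; "joints": joint angles; "joint_vel": joint speeds; "joint_torque": joint torques, N m; "position": TCP position; "orientation": TCP orientation; "contact_force": force on the tool from outside, world axes, zero at the start; "moment": the same for the moment, N m; "width": finger opening in m.
Only numpy, scipy, OpenCV 4.12 (cv2) and the standard library are available. Lean on these libraries where they do the work, as an engineer would, in place of code of your own. Each camera call takes 0.05 s, during which the arm holds its last target.

TASK

Set up the record photo of the small medicine bottle: first stand the white ointment bottle upright inside the printed ring on the grey photo board and let go of it. Then take the L-shaped photo scale by its knob, lay it flat on the board and push its outer corner fully into the corner of the two fences, until both outer edges lie flush against the fences, and finish while still gripping the knob and pressing the scale firmly against both fences for the picture. Do not knock the bottle off its ring afterwards, and leave everything else on the table where it is.

Things in the scene. Friction and masses are not known exactly. Their poses are not given: they have to be found in the camera images.
- photo_board: Grey board fixed to the table, 200 x 200 x 10 mm. Origin: centre of its underside, z up, x and y along its sides. Fences 10 mm thick, 14 mm high above the board stand along its +x side (fence_x) and +y side (fence_y) and meet at its (+x, +y) corner, which points away from the robot within about 30 degrees (yaw -1.3 to -0.3). All move together; smooth, friction about 0.2.
- fence_x: Straight aluminium fence along the board's +x side, full length 200 mm, fixed to the board. Origin in the middle of its underside (board x = +95 mm, on the board's top); its working face is the plane board x = +90 mm and looks to board -x. Axes as the board's.
- fence_y: Straight aluminium fence along the board's +y side, 190 mm long, fixed to the board. Origin in the middle of its underside (board y = +95 mm, on the board's top); its working face is the plane board y = +90 mm and looks to board -y. Axes as the board's.
- fence_corner (a point): Inner corner where the two fence faces meet, at the height of the board's top face: board (90, 90, 10) mm.
- ring_mark (a point): Centre of the thin black printed ring (47 mm inside diameter, flat, no relief) on the board's top face: board (-45, -45, 10) mm.
- photo_scale: Loose flat dark steel L with pale ticks, 120 g, left or right of the board, yaw -1.6 to 0. Origin: underside, on the axis of the knob; z up. Outer edges are the planes x = +42 and y = +42 mm; arms 110 mm long from the outer corner (42, 42) to -y and -x, 30 wide, 6 thick; small web inside the elbow; smooth blade, grippy knob. Seated, its axes are parallel to the board's.
- scale_corner (a point): Outer corner of the L, on its underside: scale (42, 42, 0) mm.
- scale_knob (a point): Grip point on the axis of the scale's upright round black knob, 36 mm above the scale's underside. The knob is 22 mm in diameter and reaches from 9 to 56 mm above the underside; a 30 mm steel collar lies below it.
- ointment_bottle: Small plain white plastic bottle with a white cap, round, 30 mm diameter, 55 mm tall, 60 g, standing on the table on the other side of the board from the scale. Origin at the centre of its underside, z up.
- steel_cup: Bystander, not to be moved: open steel cup, 66 mm wide, 42 mm tall, left of the board. Origin at the centre of its underside.
- tourniquet: Bystander, not to be moved: rolled blue tourniquet, 62 x 46 x 24 mm, right of the board. Origin at the centre of its underside.
Things that resemble listed ones, but are neither listed nor needed, are in the scene too. There is more than one size of the ointment_bottle; the one meant has the size given above.

How it is judged:
By the outcome, as a careful person would: the job done as asked, in the order asked, and still so for the second after the job is handed in, while the arm keeps its last pose, push and grip.
It also fails if it takes over 64 s, if anything falls off the work surface, if the arm or the gripper's body presses on something with over 40 N, if the wrist force passes 120 N, or if a joint passes its speed limit or range.

## Working session

There is one attempt and no reset: what is moved stays moved. The work goes in short steps, Python scripts to look and compute and a shell command to move; the robot and the scene stay as the last step left them, time stands still between calls to the robot, and variables do not carry over. Pictures are saved under pics/ and viewed, and the job is handed in when it is done.

```bash
ls; mkdir -p pics; python3 - <<'E'
from bench import manip
import cv2, numpy as np
print(manip.get_state(), manip.tcp_to_tips)
for n in ("scene","top","wrist"):
    c=manip.capture(n); cv2.imwrite(f"pics/{n}0.png",c["image"][:,:,::-1]); np.savez(f"pics/{n}0.npz",**c)
    print(n,c["vertical_fov"],c["cx"],c["cy"]);print(np.round(c["pose"],3))
E
```

```text
pics
{'time_s': 0.0, 'joints': array([-1.15090021e+00,  2.64756416e-01,  1.60537030e+00, -6.36693558e-06,
        1.27368778e+00, -3.69137120e-02]), 'joint_vel': array([ 6.99005924e-04, -1.29717985e-03, -1.56039677e-05, -6.69461667e-04,
       -6.85564520e-05,  2.38346745e-04]), 'joint_torque': array([-1.91661689e-03, -5.02112782e+01, -3.56880426e+01,  7.27043347e-02,
        2.92820320e-02, -1.81015616e-04]), 'position': array([ 0.29744586, -0.6051752 ,  0.25138776]), 'orientation': array([-2.66568525,  1.66010215,  0.00289664]), 'contact_force': array([ 0.58576505, -0.05945273,  0.55579986]), 'moment': array([-0.02093283,  0.01644711,  0.07221229]), 'width': 0.08802764701829681} 0.014
scene 50.962096913175564 326.15640014720043 244.4937857336662
[[-0.825 -0.351  0.442 -0.027]
 [-0.564  0.486 -0.668  0.874]
 [ 0.02  -0.801 -0.599  0.841]
 [ 0.     0.     0.     1.   ]]
top 55.45612284297491 324.5133924737544 240.55911657173567
[[ 3.400e-02 -9.790e-01  2.000e-01  3.530e-01]
 [-9.990e-01 -3.300e-02  7.000e-03  1.000e-03]
 [-1.000e-03 -2.000e-01 -9.800e-01  1.072e+00]
 [ 0.000e+00  0.000e+00  0.000e+00  1.000e+00]]
wrist 64.38111652360595 320.162591679024 243.92094433395928
[[ 0.441 -0.856 -0.27   0.367]
 [-0.898 -0.422 -0.129 -0.573]
 [-0.003  0.299 -0.954  0.384]
 [ 0.     0.     0.     1.   ]]
```

View pics/top0.png

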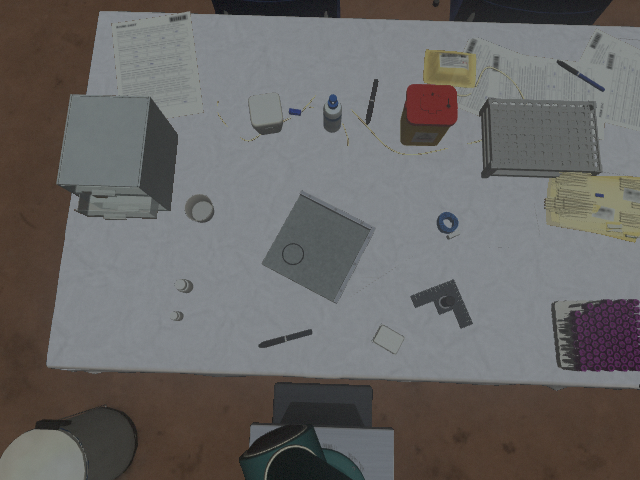

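View pics/scene0.png

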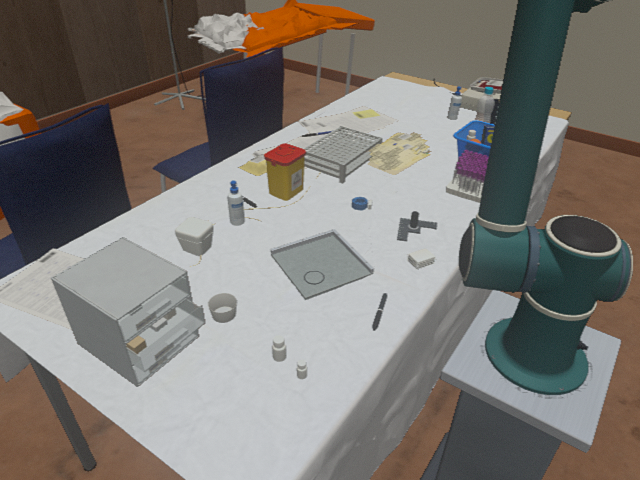

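View pics/wrist0.png

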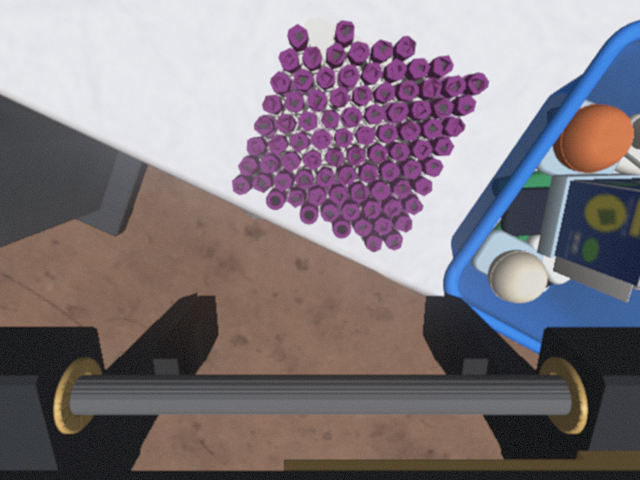

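Top view: the board is at about (320,246), with the ring at (292,254) and the fence corner pointing away from the robot. The L scale with its knob is at (446,302), right of the board. Two white bottles stand on the left: (184,285), the larger, and (177,316), the smaller. I'll measure both.

```bash
cat > h.py <<'E'
import numpy as np, cv2
from bench import manip
from scipy.spatial.transform import Rotation as R
def load(f): return dict(np.load(f))
def cap(n,f):
    c=manip.capture(n); cv2.imwrite(f"pics/{f}.png",c["image"][:,:,::-1]); np.savez(f"pics/{f}.npz",**c); return c
def foc(c): return 240/np.tan(np.radians(float(c["vertical_fov"]))/2)
def ray(c,uv):
    uv=np.atleast_2d(np.asarray(uv,float)); f=foc(c)
    d=np.c_[(uv[:,0]-c["cx"])/f,(uv[:,1]-c["cy"])/f,np.ones(len(uv))]@c["pose"][:3,:3].T
    return c["pose"][:3,3],d
def onz(c,uv,z):
    o,d=ray(c,uv); return o+d*((z-o[2])/d[:,2])[:,None]
def cloud(c):
    v,u=np.mgrid[:480,:640]; o,d=ray(c,np.c_[u.ravel(),v.ravel()])
    return (o+d*c["depth"].reshape(-1,1)).reshape(480,640,3)
def proj(c,p):
    p=np.atleast_2d(p); q=(p-c["pose"][:3,3])@c["pose"][:3,:3]; f=foc(c)
    return np.c_[q[:,0]/q[:,2]*f+c["cx"],q[:,1]/q[:,2]*f+c["cy"]]
def tri(c1,a,c2,b):
    o1,d1=ray(c1,a);o2,d2=ray(c2,b);d1=d1[0];d2=d2[0]
    s=np.linalg.lstsq(np.c_[d1,-d2],o2-o1,rcond=None)[0]
    p,q=o1+s[0]*d1,o2+s[1]*d2
    return (p+q)/2,np.linalg.norm(p-q)
E
python3 - <<'E'
from h import *
t=load("pics/top0.npz");s=load("pics/scene0.npz")
P=cloud(t);Q=cloud(s)
for nm,W,c,(u,v,r) in (("A top",P,t,(184,285,14)),("B top",P,t,(177,316,12)),("A sc",Q,s,(279,348,18)),("B sc",Q,s,(302,369,16))):
    X=W[v-r:v+r,u-r:u+r].reshape(-1,3); X=X[(X[:,2]>0.012)&(X[:,2]<.1)]
    print(nm,len(X),X.min(0).round(4),X.max(0).round(4),np.median(X[X[:,2]>X[:,2].max()-.006],0).round(4))
print("table z",np.median(P[300:330,200:240,2]),"board z",np.median(P[255:262,310:330,2]), np.median(Q[262:272,315:330,2]))
# big picture crops
a=cv2.resize(t["image"][270:330,150:210],None,fx=6,fy=6,interpolation=2)
b=cv2.resize(s["image"][325:385,260:320],None,fx=6,fy=6,interpolation=2)
cv2.imwrite("pics/crop1.png",np.hstack([a,b])[:,:,::-1])
d=cv2.resize(t["image"][180:350,250:480],None,fx=3.4,fy=3.4,interpolation=2)
cv2.imwrite("pics/crop2.png",d[:,:,::-1])
E
```

```text
A top 185 [0.4359 0.3126 0.0122] [0.4648 0.3387 0.0588] [0.4507 0.3277 0.0552]
B top 98 [0.3717 0.3301 0.0126] [0.3924 0.3479 0.0444] [0.3824 0.339  0.041 ]
A sc 286 [0.4331 0.3139 0.0124] [0.4608 0.3427 0.0588] [0.4476 0.3271 0.0554]
B sc 145 [0.3677 0.3198 0.0121] [0.4352 0.3496 0.0434] [0.3795 0.3395 0.0406]
table z 0.0004152304805938867 board z 0.009648175270660309 0.010871797881882084
```

View pics/crop1.png

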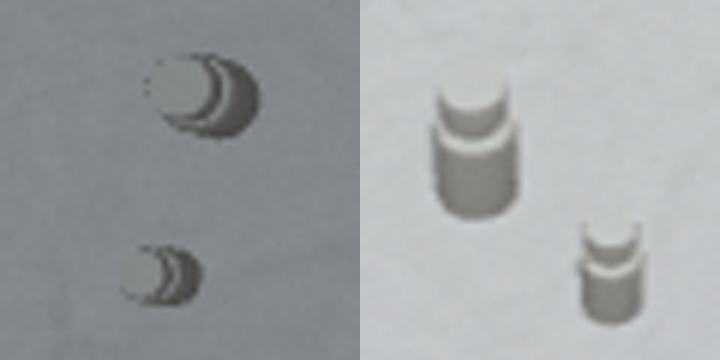

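View pics/crop2.png

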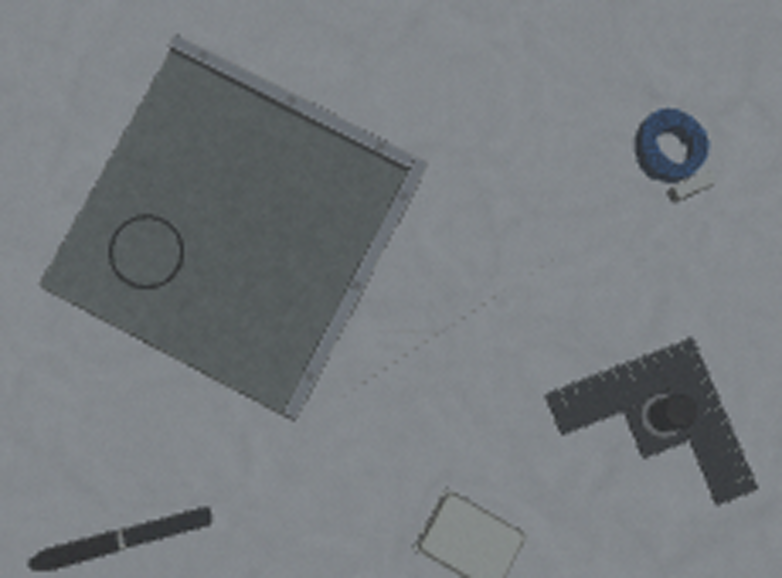

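Crop: bottle A (184,285) is about 30 mm wide and 55 mm tall, so it is the one wanted. B (177,316) is about 20 mm wide and 41 mm tall, a decoy. The L's knob leans in the view at about (446,301). Next I measure the board, the ring and the scale.

```bash
cat > m.py <<'E'
from h import *
def fitL(c,z,mask,tag):
    pass
def boardmeas(c):
    P=cloud(c)
    return P
E
python3 - <<'E'
from h import *
t=load("pics/top0.npz");s=load("pics/scene0.npz")
# ring by dark mask in both views
out=[]
for nm,c,(u,v) in (("top",t,(292,254)),("scene",s,(314,278))):
    g=cv2.cvtColor(c["image"],cv2.COLOR_RGB2GRAY); r=16
    w=cv2.resize(g[v-r:v+r,u-r:u+r],None,fx=8,fy=8,interpolation=cv2.INTER_CUBIC)
    m=(w<np.median(w)-12).astype(np.uint8)
    cs,_=cv2.findContours(m,cv2.RETR_EXTERNAL,cv2.CHAIN_APPROX_NONE)
    k=max(cs,key=len); (x,y),ax,an=cv2.fitEllipse(k)
    uv=((x+.5)/8-.5+u-r,(y+.5)/8-.5+v-r); out.append(uv)
    print(nm,uv,np.array(ax)/8,onz(c,uv,.01))
print("ring tri",tri(t,out[0],s,out[1]))
# scale mask: dark px in top / scene
for nm,c,(x0,x1,y0,y1) in (("top",t,(405,480,272,335)),("scene",s,(390,445,205,246))):
    g=cv2.cvtColor(c["image"],cv2.COLOR_RGB2GRAY)[y0:y1,x0:x1]
    m=(g<np.median(g)*0.72).astype(np.uint8); print(nm,m.sum())
    k=max(cv2.findContours(m,cv2.RETR_EXTERNAL,cv2.CHAIN_APPROX_NONE)[0],key=len)
    k=k+np.array([x0,y0]); W=onz(c,k[:,0,:],.006)[:,:2].astype(np.float32)
    h=cv2.convexHull(W); print(cv2.minAreaRect(W)); ap=cv2.approxPolyDP(W[:,None],.008,True)[:,0]; print(ap.round(4))
# board: gray corners in top
P=cloud(t)
g=cv2.cvtColor(t["image"],cv2.COLOR_RGB2GRAY)
X=P[180:310,250:385].reshape(-1,3); 
b=X[(X[:,2]>.005)&(X[:,2]<.03)]; print("board+fence",len(b),cv2.minAreaRect(b[:,:2].astype(np.float32)))
f=X[(X[:,2]>.018)&(X[:,2]<.03)];print(len(f),f[:,2].max())
E
```

```text
top (292.58666801452637, 253.70748710632324) [22.20439911 22.50438118] [[0.53524789 0.08276526 0.01      ]]
scene (313.65416526794434, 277.1928958892822) [14.32032299 21.6328907 ] [[0.53434906 0.0796668  0.01      ]]
ring tri (array([0.53388161, 0.08211542, 0.01228086]), np.float64(0.002127702682929873))
top 1283
((0.41747403144836426, -0.2659129500389099), (0.1109110414981842, 0.11172091215848923), 22.479412078857422)
[[ 0.4456 -0.1945]
 [ 0.4207 -0.2059]
 [ 0.4359 -0.2477]
 [ 0.4065 -0.2612]
 [ 0.4213 -0.2914]
 [ 0.3765 -0.311 ]
 [ 0.3887 -0.3366]
 [ 0.4886 -0.2929]]
scene 539
((0.4391912519931793, -0.2742028534412384), (0.1514035165309906, 0.10536396503448486), 73.88150787353516)
[[ 0.4633 -0.36  ]
 [ 0.4708 -0.3477]
 [ 0.4583 -0.3095]
 [ 0.4851 -0.2966]
 [ 0.4352 -0.1953]
 [ 0.4192 -0.2069]
 [ 0.4324 -0.2454]
 [ 0.4044 -0.2596]
 [ 0.4153 -0.2953]
 [ 0.3751 -0.3118]
 [ 0.3906 -0.339 ]
 [ 0.4365 -0.3188]]
board+fence 7629 ((0.5637670755386353, 0.02724209427833557), (0.3116189241409302, 0.32095375657081604), 1.2809252738952637)
720 0.028756270226494074
```

The board's fence corner seems to point to the right (about -70°), which disagrees with the text's yaw range. I'll check with the depth before going on.

```bash
python3 - <<'E'
from h import *
t=load("pics/top0.npz");s=load("pics/scene0.npz")
for nm,c,(x0,x1,y0,y1) in (("top",t,(255,385,180,310)),("scene",s,(260,385,220,305))):
    P=cloud(c)[y0:y1,x0:x1]; z=P[...,2]
    im=c["image"][y0:y1,x0:x1].copy(); hm=cv2.applyColorMap(np.clip(z*1000*8,0,255).astype(np.uint8),cv2.COLORMAP_JET)
    o=np.hstack([im[:,:,::-1],hm]); cv2.imwrite(f"pics/b_{nm}.png",cv2.resize(o,None,fx=3,fy=3,interpolation=cv2.INTER_CUBIC))
E
```

```text
(no output)
```

View pics/b_top.png

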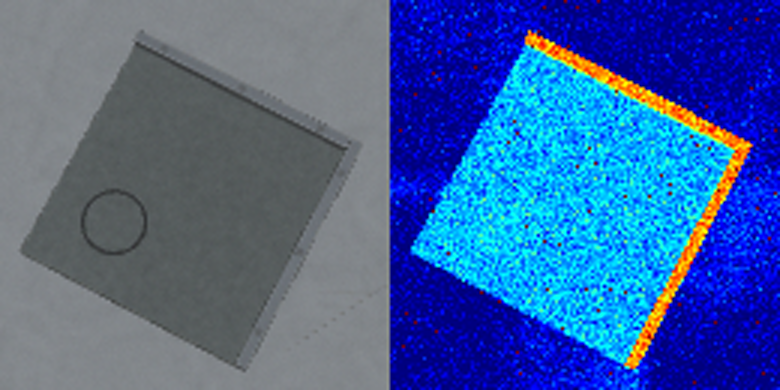

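View pics/b_scene.png

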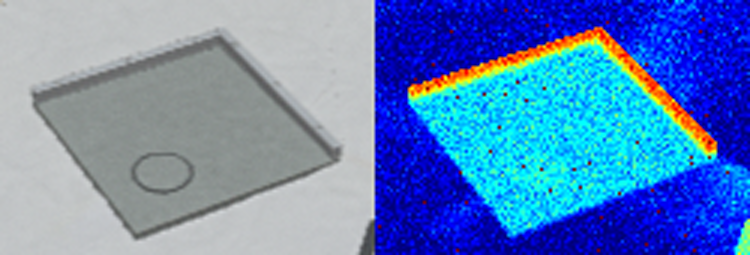

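The depth confirms it: the fences stand on the upper and right sides in the top view and meet at (372,229). The ring lies diagonally opposite, which fits the board frame. The real board yaw is therefore about -2.0 rad, outside the quoted range, and I'll trust the images. I now fit the poses and make a planner.

```bash
cat > plan.py <<'E'
from h import *
import sys
def plan(x,y,z,yawdeg):
    s=manip.get_state(); p=s["position"]; M=R.from_rotvec(s["orientation"]).as_matrix()
    yaw=np.degrees(np.arctan2(M[1,0],M[0,0])); d=np.array([x,y,z])-p
    sh=d@M; T=R.from_euler("z",yawdeg,degrees=True).as_matrix()@np.diag([1,-1,-1]); rv=R.from_matrix(M.T@T).as_rotvec()
    print("t",round(s["time_s"],2),"pos",p.round(4),"yaw",yaw.round(2),"tilt",np.degrees(np.arccos(-M[2,2])).round(2),"F",s["contact_force"].round(1),"w",round(s["width"],4),"j",s["joints"].round(2))
    print(" shift in present tool axes",sh.round(4),"turn",rv.round(4), "| shift after turn",(d@T).round(4))
if __name__=="__main__": plan(*map(float,sys.argv[1:5]))
E
python3 plan.py 0.48 0.02 0.30 -63.8
python3 - <<'E'
from h import *
t=load("pics/top0.npz");s=load("pics/scene0.npz")
for nm,c,(x0,x1,y0,y1) in (("top",t,(255,385,180,310)),("scene",s,(260,385,220,305))):
    X=cloud(c)[y0:y1,x0:x1].reshape(-1,3)
    a=np.radians(-117.); 
    for it in range(4):
        ex=np.array([np.cos(a),np.sin(a)]);ey=np.array([-ex[1],ex[0]])
        f=X[(X[:,2]>.020)&(X[:,2]<.03)][:,:2]; u=f@ex;v=f@ey
        mx=np.percentile(u,98);my=np.percentile(v,98)
        A=f[(u>mx-.013)&(v<my-.02)];B=f[(v>my-.013)&(u<mx-.02)]
        def ln(Q): vx,vy,px,py=cv2.fitLine(Q.astype(np.float32),cv2.DIST_HUBER,0,.001,.001).ravel(); return np.array([vx,vy]),np.array([px,py])
        dA,pA=ln(A);dB,pB=ln(B)   # A along y, B along x
        if dA@ey<0:dA=-dA
        if dB@ex<0:dB=-dB
        aA=np.arctan2(dA[1],dA[0])-np.pi/2;aB=np.arctan2(dB[1],dB[0]);
        a=aB+ (( aA-aB+np.pi)%(2*np.pi)-np.pi)/2
    ex=np.array([np.cos(a),np.sin(a)]);ey=np.array([-ex[1],ex[0]])
    cx,cy=pA@ex-.095,pB@ey-.095; o=ex*cx+ey*cy
    print(nm,len(A),len(B),"yawA,B",np.degrees([aA,aB]).round(2),"centre",o.round(4),"corner",(o+.09*ex+.09*ey).round(4),"ring",(o-.045*ex-.045*ey).round(4),"knob goal",(o+.048*ex+.048*ey).round(4))
E
```

```text
t 0.15 pos [ 0.2975 -0.6053  0.2517] yaw -63.83 tilt 0.1 F [-0.4  0.7  0. ] w 0.0883 j [-1.15  0.26  1.61 -0.    1.27 -0.04]
 shift in present tool axes [-0.4808 -0.4396 -0.0475] turn [-0.      0.0017 -0.0005] | shift after turn [-0.4805 -0.4398 -0.0483]
top 306 315 yawA,B [-115.87 -115.82] centre [0.5556 0.0229] corner [ 0.5974 -0.0973] ring [0.5348 0.083 ] knob goal [ 0.5779 -0.0412]
scene 211 204 yawA,B [-116.15 -116.55] centre [0.552  0.0224] corner [ 0.5927 -0.0982] ring [0.5316 0.0827] knob goal [ 0.5737 -0.0419]
```

```bash
python3 -m crank '[[0,0,0,-0.032,-0.0293,-0.0032,0.085],[0,0,0,-0.032,-0.0293,-0.0032,0.085],[0,0,0,-0.032,-0.0293,-0.0032,0.085],[0,0,0,-0.032,-0.0293,-0.0032,0.085],[0,0,0,-0.032,-0.0293,-0.0032,0.085]]'
python3 -m crank '[[0,0,0,-0.032,-0.0293,-0.0032,0.085],[0,0,0,-0.032,-0.0293,-0.0032,0.085],[0,0,0,-0.032,-0.0293,-0.0032,0.085],[0,0,0,-0.032,-0.0293,-0.0032,0.085],[0,0,0,-0.032,-0.0293,-0.0032,0.085]]'
python3 -m crank '[[0,0,0,-0.032,-0.0293,-0.0032,0.085],[0,0,0,-0.032,-0.0293,-0.0032,0.085],[0,0,0,-0.032,-0.0293,-0.0032,0.085],[0,0,0,-0.032,-0.0293,-0.0032,0.085],[0,0,0,-0.032,-0.0293,-0.0032,0.085]]'
python3 plan.py 0.48 0.02 0.30 40
```

```text
time_s: 0.65
position: [0.3586, -0.3958, 0.2684]
orientation: [-2.666, 1.661, 0.001]
contact_force: [0.4, -0.4, 0.3]
width: 0.0851
time_s: 1.15
position: [0.4195, -0.1876, 0.2847]
orientation: [-2.666, 1.661, -0.0]
contact_force: [0.7, -0.5, -0.5]
width: 0.0855
time_s: 1.65
position: [0.4804, 0.0207, 0.3008]
orientation: [2.667, -1.661, 0.0]
contact_force: [0.6, -0.5, 0.1]
width: 0.0848
t 1.65 pos [0.4804 0.0207 0.3008] yaw -63.82 tilt 0.01 F [ 0.6 -0.5  0.1] w 0.0848 j [-0.01 -0.14  1.94 -0.    1.34  1.11]
 shift in present tool axes [0.0004 0.0006 0.0008] turn [ 1.000e-04 -2.000e-04 -1.812e+00] | shift after turn [-0.0007  0.0003  0.0008]
```

```bash
python3 -c "
from h import *
c=cap('wrist','w1'); print(c['pose'].round(3))"
```

```text
[[ 0.441 -0.856 -0.269  0.55 ]
 [-0.897 -0.421 -0.131  0.054]
 [-0.001  0.299 -0.954  0.433]
 [ 0.     0.     0.     1.   ]]
```

View pics/w1.png

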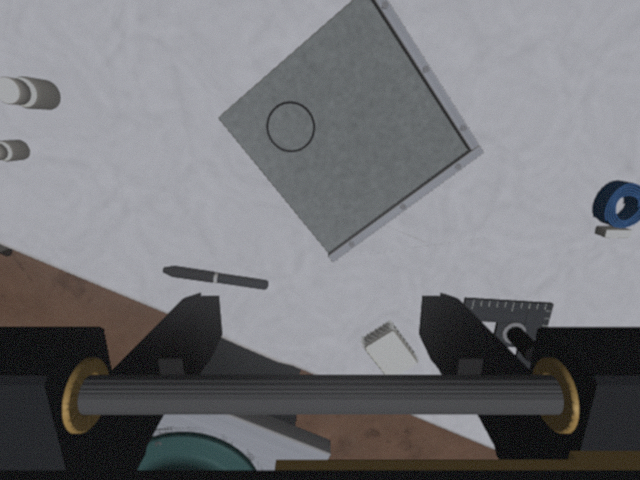

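The wrist view shows the ring at (291,126), the inner fence corner at (469,151), the bottles at the left edge and the scale at (510,320). I'll measure the ring and corner here.

```bash
cat > board.py <<'E'
from h import *
def ring(c,uv,r=36):
    u,v=uv; g=cv2.cvtColor(c["image"],cv2.COLOR_RGB2GRAY); k=4
    w=cv2.resize(g[v-r:v+r,u-r:u+r],None,fx=k,fy=k,interpolation=cv2.INTER_CUBIC)
    m=(w<np.median(w)-25).astype(np.uint8)
    q=max(cv2.findContours(m,cv2.RETR_EXTERNAL,cv2.CHAIN_APPROX_NONE)[0],key=len)
    (x,y),ax,an=cv2.fitEllipse(q); return ((x+.5)/k-.5+u-r,(y+.5)/k-.5+v-r),np.array(ax)/k
def fences(c,box,a0=-116.):
    x0,x1,y0,y1=box; X=cloud(c)[y0:y1,x0:x1].reshape(-1,3); a=np.radians(a0)
    ln=lambda Q:cv2.fitLine(Q.astype(np.float32),cv2.DIST_HUBER,0,.001,.001).ravel()
    for it in range(4):
        ex=np.array([np.cos(a),np.sin(a)]);ey=np.array([-ex[1],ex[0]])
        f=X[(X[:,2]>.020)&(X[:,2]<.03)][:,:2]; u=f@ex;v=f@ey
        mx=np.percentile(u,98);my=np.percentile(v,98)
        A=f[(u>mx-.013)&(v<my-.02)];B=f[(v>my-.013)&(u<mx-.02)]
        lA,lB=ln(A),ln(B); dA=lA[:2]*np.sign(lA[:2]@ey); dB=lB[:2]*np.sign(lB[:2]@ex)
        aA=np.arctan2(-dA[0],dA[1]); aB=np.arctan2(dB[1],dB[0]); a=(aA+aB)/2
    ex=np.array([np.cos(a),np.sin(a)]);ey=np.array([-ex[1],ex[0]])
    cx=(A@ex).min()/2+(A@ex).max()/2; 
    o=ex*(lA[2:]@ex-.095)+ey*(lB[2:]@ey-.095)
    print("fences",len(A),len(B),"yaw",np.degrees([aA,aB]).round(2),"corner",(o+.09*(ex+ey)).round(4),"ring",(o-.045*(ex+ey)).round(4),"knobgoal",(o+.048*(ex+ey)).round(4))
E
python3 - <<'E'
from board import *
c=load("pics/w1.npz");t=load("pics/top0.npz")
uv,ax=ring(c,(291,126)); print(uv,ax,onz(c,uv,.01),"size",ax.max()/foc(c)*.42)
print(tri(c,uv,t,(292.587,253.707)))
fences(c,(200,500,0,270))
print("corner px@z.01",onz(c,(469,151),.01))
P=cloud(c); X=P[90:160,240:340]; print("board z",np.median(X[...,2]))
E
```

```text
(290.2579803466797, 126.27250289916992) [48.62992096 51.1291008 ] [[0.53403147 0.08154815 0.01      ]] size 0.056325408246241826
(array([0.53422579, 0.08171882, 0.01608277]), np.float64(0.0011474783884780698))
fences 1553 1897 yaw [-115.93 -115.79] corner [ 0.5963 -0.0983] ring [0.5337 0.0821] knobgoal [ 0.5768 -0.0421]
corner px@z.01 [[ 0.59596366 -0.10230384  0.01      ]]
board z 0.010153584318940978
```

```bash
for i in 1; do :; done
python3 -m crank '[[0,0,-0.145,0,0,0,0.07],[0,0,-0.145,0,0,0,0.07],[0,0,-0.145,0,0,0,0.07],[0,0,-0.145,0,0,0,0.07],[0,0,-0.145,0,0,0,0.07]]'
python3 -m crank '[[0,0,-0.145,0,0,0,0.07],[0,0,-0.145,0,0,0,0.07],[0,0,-0.145,0,0,0,0.07],[0,0,-0.145,0,0,0,0.07],[0,0,-0.145,0,0,0,0.07]]'
python3 plan.py 0.42 0.30 0.22 40
```

```text
time_s: 2.2
position: [0.4802, 0.0187, 0.3003]
orientation: [3.084, -0.598, -0.001]
contact_force: [-0.6, 0.7, 0.2]
width: 0.0698
time_s: 2.7
position: [0.4802, 0.0186, 0.3004]
orientation: [-3.096, -0.534, 0.001]
contact_force: [0.3, -0.9, -0.3]
width: 0.0703
t 2.7 pos [0.4802 0.0186 0.3004] yaw 19.59 tilt 0.04 F [ 0.3 -0.9 -0.3] w 0.0703 j [-0.01 -0.14  1.94 -0.    1.34 -0.36]
 shift in present tool axes [ 0.0377 -0.2852  0.0804] turn [-3.000e-04  5.000e-04 -3.562e-01] | shift after turn [ 0.1348 -0.2542  0.0804]
```

```bash

python3 -m crank '[[0,0,-0.145,0,0,0,0.07],[0,0,-0.145,0,0,0,0.07],[0,0,-0.066,0,0,0,0.07],[0,0,0,0.0225,-0.042,0.0134,0.07],[0,0,0,0.0225,-0.042,0.0134,0.07]]'
python3 -m crank '[[0,0,0,0.0225,-0.042,0.0134,0.07],[0,0,0,0.0225,-0.042,0.0134,0.07],[0,0,0,0.0225,-0.042,0.0134,0.07],[0,0,0,0.0225,-0.042,0.0134,0.07],[0,0,0,0,0,0,0.07]]'
python3 -c "
from h import *
c=cap('wrist','w2'); t=load('pics/top0.npz'); print(proj(c,[[.449,.3275,.055],[.449,.3275,0],[.382,.339,.041]]))"
```

```text
time_s: 3.2
position: [0.4618, 0.112, 0.2739]
orientation: [2.957, 1.059, 0.002]
contact_force: [-0.6, 0.2, 0.3]
width: 0.0704
time_s: 3.7
position: [0.4209, 0.3026, 0.2179]
orientation: [-2.951, -1.073, 0.006]
contact_force: [0.3, -0.9, 0.1]
width: 0.0699
[[368.90435094 224.56887647]
 [361.86702633 210.00832508]
 [313.78269955 156.70683231]]
```

View pics/w2.png

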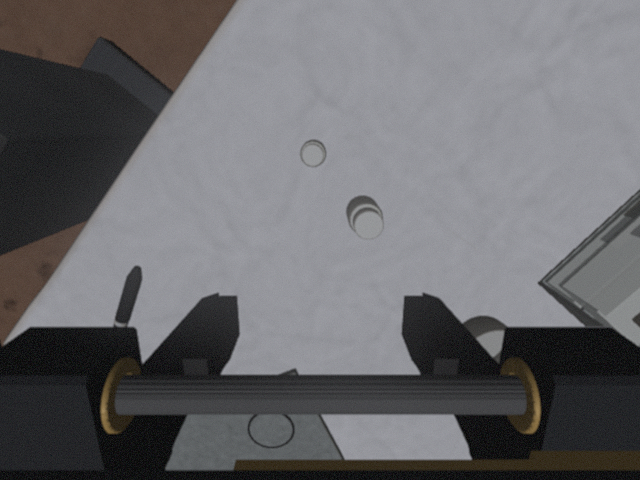

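The wrist view has the chosen bottle's cap at (368,224), where the top-view measurement predicted it (369,225). The decoy is at (313,153). I triangulate the cap, then move over it.

```bash
python3 - <<'E'
from h import *
c=load("pics/w2.npz");t=load("pics/top0.npz");s=load("pics/scene0.npz")
def lit(c,box,k=6):
    x0,x1,y0,y1=box; g=cv2.cvtColor(c["image"],cv2.COLOR_RGB2GRAY)[y0:y1,x0:x1]; P=cloud(c)[y0:y1,x0:x1,2]
    m=(P>.049)&(P<.062); v,u=np.nonzero(m); return (u.mean()+x0,v.mean()+y0),m.sum()
a=lit(c,(340,395,190,245));b=lit(t,(170,200,270,300));d=lit(s,(260,300,325,372));print(a,b,d)
print(tri(c,a[0],t,b[0]),tri(c,a[0],s,d[0]),onz(c,a[0],.055),onz(t,b[0],.055),onz(s,d[0],.055))
E
python3 plan.py 0.449 0.3275 0.10 40
```

```text
((np.float64(368.36760563380284), np.float64(223.48591549295776)), np.int64(710)) ((np.float64(179.88541666666666), np.float64(284.1041666666667)), np.int64(96)) ((np.float64(278.53), np.float64(339.9)), np.int64(100))
(array([0.44975195, 0.32779743, 0.05172177]), np.float64(0.001703644927870275)) (array([0.44785889, 0.32762135, 0.05441448]), np.float64(0.0008254985257709247)) [[0.44807529 0.32788536 0.055     ]] [[0.45023383 0.32709461 0.055     ]] [[0.44711382 0.32786881 0.055     ]]
t 3.75 pos [0.4219 0.3005 0.2187] yaw 39.93 tilt 0.18 F [ 0.3 -0.1 -0.2] w 0.0697 j [ 0.57 -0.01  1.97  0.    1.18 -0.13]
 shift in present tool axes [ 0.0385 -0.0032  0.1186] turn [-0.0005  0.0032 -0.0012] | shift after turn [ 0.0381 -0.0032  0.1187]
```

```bash

python3 -m crank '[[0,0,0,0.019,-0.0016,0.02,0.07],[0,0,0,0.019,-0.0016,0.03,0.07],[0,0,0,0,0,0.04,0.07],[0,0,0,0,0,0.03,0.07],[0,0,0,0,0,0,0.07]]'
python3 plan.py 0.4487 0.3277 0.022 40
```

```text
time_s: 4.25
position: [0.4482, 0.322, 0.0958]
orientation: [2.954, 1.062, -0.015]
contact_force: [-0.6, 0.5, 0.4]
width: 0.0701
t 4.25 pos [0.4482 0.322  0.0958] yaw 39.57 tilt 0.56 F [-0.6  0.5  0.4] w 0.0701 j [ 0.58  0.19  2.01 -0.    0.96 -0.11]
 shift in present tool axes [ 0.0048 -0.004   0.0738] turn [-0.0006  0.0098 -0.0076] | shift after turn [ 0.0041 -0.0041  0.0738]
```

```bash

python3 -c "
from h import *
c=cap('wrist','w3')"
```

```text
(no output)
```

View pics/w3.png

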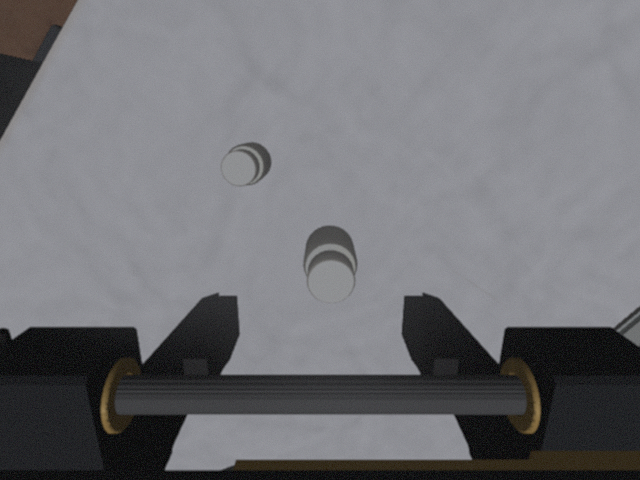

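The decoy is at (240,165) and the target bottle is between the jaws at (330,280). I apply the small offset and descend.

```bash

python3 plan.py 0.4487 0.3277 0.022 40
python3 -m crank '[[0,0,0,0.002,-0.001,0,0.07],[0,0,0,0,-0.001,0,0.07],[0,0,0,0,0,0,0.07],[0,0,0,0,0,0,0.07],[0,0,0,0,0,0,0.07]]'
python3 plan.py 0.4487 0.3277 0.022 40
```

```text
t 4.3 pos [0.4498 0.3232 0.0985] yaw 39.56 tilt 0.31 F [ 0.1  0.4 -0.1] w 0.0697 j [ 0.58  0.19  2.   -0.    0.96 -0.11]
 shift in present tool axes [ 0.0024 -0.0041  0.0765] turn [-0.0002  0.0054 -0.0076] | shift after turn [ 0.0021 -0.0041  0.0765]
time_s: 4.8
position: [0.4514, 0.3288, 0.1012]
orientation: [-2.955, -1.066, -0.002]
contact_force: [-0.2, -0.3, -0.3]
width: 0.0695
t 4.8 pos [0.4514 0.3288 0.1012] yaw 39.66 tilt 0.08 F [-0.2 -0.3 -0.3] w 0.0695 j [ 0.58  0.19  2.   -0.    0.96 -0.11]
 shift in present tool axes [-0.0029 -0.0009  0.0792] turn [ 0.0002 -0.0014 -0.0059] | shift after turn [-0.0028 -0.0009  0.0792]
```

```bash

python3 -m crank '[[0,0,0,-0.0029,-0.0009,0.02,0.07],[0,0,0,0,0,0.02,0.07],[0,0,0,0,0,0.02,0.07],[0,0,0,0,0,0.019,0.07],[0,0,0,0,0,0,0.07]]' 12
python3 -m crank '[[0,0,0,0,0,0,0.07],[0,0,0,0,0,0,0.05],[0,0,0,0,0,0,0.02],[0,0,0,0,0,0,0.02],[0,0,0,0,0,0,0.02]]' 12
python3 -m crank '[[0,0,0,0,0,0,0.02],[0,0,0,0,0,0,0.02],[0,0,0,0,0,0,0.02],[0,0,0,0,0,0,0.02],[0,0,0,0,0,0,0.02]]' 12
python3 plan.py 0.4487 0.3277 0.022 40
```

```text
time_s: 5.3
position: [0.446, 0.326, 0.0187]
orientation: [2.954, 1.065, -0.009]
contact_force: [-0.2, -0.4, -0.4]
width: 0.0699
time_s: 5.8
position: [0.4487, 0.3276, 0.022]
orientation: [-2.955, -1.065, -0.002]
contact_force: [0.2, -0.1, -0.8]
width: 0.04
time_s: 6.3
position: [0.4485, 0.3275, 0.0216]
orientation: [-2.955, -1.065, -0.001]
contact_force: [0.1, 0.4, 2.7]
width: 0.0289
t 6.3 pos [0.4485 0.3275 0.0216] yaw 39.65 tilt 0.03 F [0.1 0.4 2.7] w 0.0289 j [ 0.59  0.29  2.04  0.    0.8  -0.11]
 shift in present tool axes [ 0.0003  0.     -0.0004] turn [ 0.     -0.0005 -0.0061] | shift after turn [ 0.0003  0.     -0.0004]
```

```bash

python3 -m crank '[[0,0,0,0,0,-0.01,0.02],[0,0,0,0,0,-0.02,0.02],[0,0,0,0,0,-0.025,0.02],[0,0,0,0,0,-0.025,0.02],[0,0,0,0,0,0,0.02]]'
python3 -m crank '[[0,0,0,0,0,0,0.02],[0,0,0,0,0,0,0.02],[0,0,0,0,0,0,0.02],[0,0,0,0,0,0,0.02],[0,0,0,0,0,0,0.02]]'
python3 plan.py 0.534 0.082 0.10 40
python3 -c "
from h import *
c=cap('wrist','w4');c=cap('scene','s4')
cv2.imwrite('pics/s4c.png',cv2.resize(c['image'][200:440,180:500,::-1],None,fx=2.4,fy=2.4))"
```

```text
time_s: 6.8
position: [0.4506, 0.329, 0.1053]
orientation: [-2.954, -1.065, -0.011]
contact_force: [0.8, 0.8, -0.0]
width: 0.0294
time_s: 7.3
position: [0.4478, 0.3271, 0.1004]
orientation: [2.955, 1.065, -0.002]
contact_force: [-0.3, 0.1, -0.6]
width: 0.0296
t 7.3 pos [0.4478 0.3271 0.1004] yaw 39.65 tilt 0.09 F [-0.3  0.1 -0.6] w 0.0296 j [ 0.59  0.18  2.   -0.    0.96 -0.11]
 shift in present tool axes [-0.09    0.2437  0.0005] turn [-0.0002  0.0016 -0.0061] | shift after turn [-0.0915  0.2432  0.0004]
```

View pics/s4c.png

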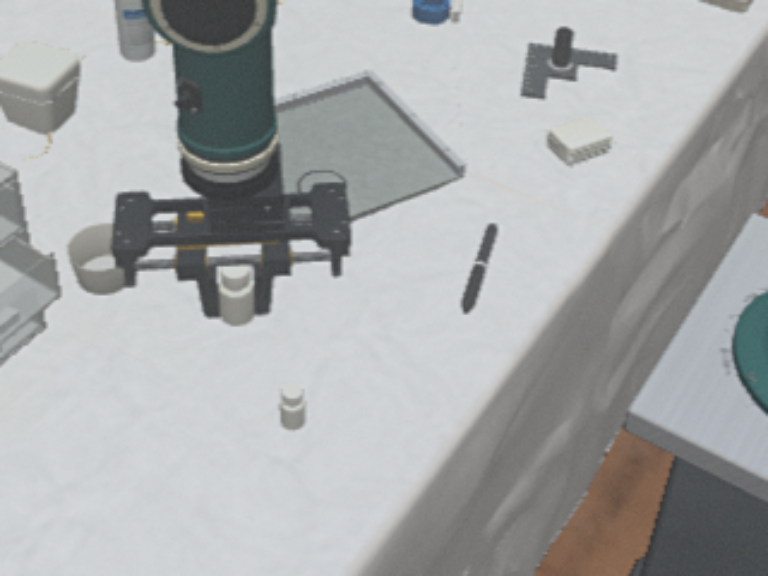

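View pics/w4.png

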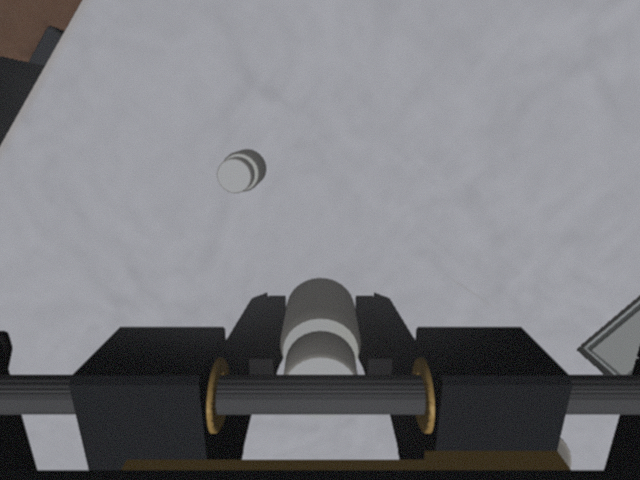

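The bottle is lifted, upright and centred between the jaws at (320,330). I carry it to the ring.

```bash

python3 -m crank '[[0,0,0,-0.009,0.0244,0,0.02],[0,0,0,-0.013,0.0352,0,0.02],[0,0,0,-0.015,0.0406,0,0.02],[0,0,0,-0.015,0.0406,0,0.02],[0,0,0,-0.015,0.0406,0,0.02]]'
python3 -m crank '[[0,0,0,-0.013,0.0352,0,0.02],[0,0,0,-0.010,0.027,0,0.02],[0,0,0,0,0,0,0.02],[0,0,0,0,0,0,0.02],[0,0,0,0,0,0,0.02]]'
python3 plan.py 0.534 0.082 0.033 40
python3 -c "
from h import *
c=cap('wrist','w5')"
```

```text
time_s: 7.9
position: [0.5128, 0.1436, 0.1014]
orientation: [2.955, 1.066, 0.001]
contact_force: [0.7, 0.8, -1.0]
width: 0.0292
time_s: 8.4
position: [0.534, 0.0831, 0.1011]
orientation: [-2.955, -1.066, 0.001]
contact_force: [-0.1, -0.6, -0.1]
width: 0.0292
t 8.4 pos [0.534  0.0831 0.1011] yaw 39.67 tilt 0.04 F [-0.1 -0.6 -0.1] w 0.0292 j [ 0.11  0.16  2.03  0.    0.95 -0.58]
 shift in present tool axes [-0.0007  0.0009  0.0681] turn [-0.0007  0.0003 -0.0058] | shift after turn [-0.0007  0.0009  0.0681]
```

View pics/w5.png

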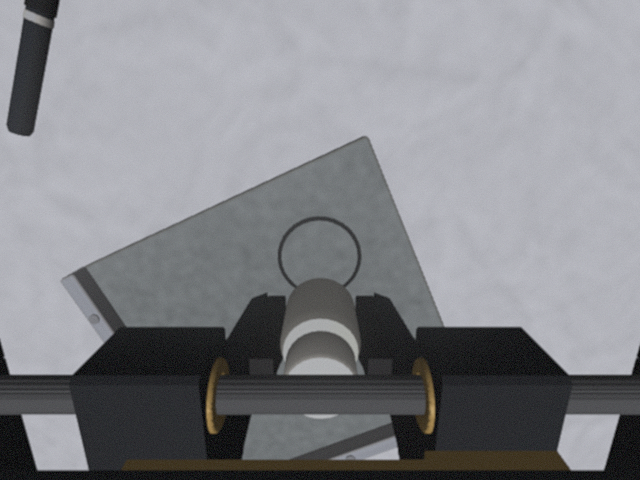

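The ring is at (320,256), in line with the bottle laterally. I check the ring's position from this view.

```bash
python3 - <<'E'
from h import *
c=load("pics/w5.npz")
pts=np.array([(280,255),(359,256),(319,217),(290,230),(348,228)],float)
g=cv2.cvtColor(c["image"],cv2.COLOR_RGB2GRAY)
m=(g<80).astype(np.uint8); m[:205]=0;m[275:]=0;m[:,:265]=0;m[:,375:]=0
v,u=np.nonzero(m); print(len(u),u.min(),u.max(),v.min(),v.max())
W=onz(c,np.c_[u,v],.01)[:,:2]
A=np.c_[2*W,np.ones(len(W))];x=np.linalg.lstsq(A,(W**2).sum(1),rcond=None)[0]
print(x[:2],"r",np.sqrt(x[2]+x[:2]@x[:2]))
E
```

```text
541 278 360 217 274
[0.533633  0.0809121] r 0.024748969341448813
```

```bash

python3 -m crank '[[0,0,0,-0.0012,0.0011,0.015,0.02],[0,0,0,0,0,0.02,0.02],[0,0,0,0,0,0.016,0.02],[0,0,0,0,0,0.010,0.02],[0,0,0,0,0,0.005,0.02]]'
python3 -m crank '[[0,0,0,0,0,0.002,0.02],[0,0,0,0,0,0,0.02],[0,0,0,0,0,0,0.02],[0,0,0,0,0,0,0.02],[0,0,0,0,0,0,0.02]]'
python3 plan.py 0.5338 0.0815 0.0318 40
```

```text
time_s: 8.95
position: [0.5327, 0.0812, 0.0334]
orientation: [-2.954, -1.067, 0.004]
contact_force: [0.1, -0.9, -1.4]
width: 0.0293
time_s: 9.45
position: [0.5347, 0.0808, 0.0339]
orientation: [2.955, 1.065, 0.002]
contact_force: [0.4, -0.3, -1.4]
width: 0.0295
t 9.45 pos [0.5347 0.0808 0.0339] yaw 39.64 tilt 0.07 F [ 0.4 -0.3 -1.4] w 0.0295 j [ 0.1   0.25  2.07  0.    0.82 -0.59]
 shift in present tool axes [-0.0002 -0.0011  0.0021] turn [ 0.0006 -0.001  -0.0062] | shift after turn [-0.0002 -0.0011  0.0021]
```

```bash

python3 -m crank '[[0,0,0,0,-0.0008,0.001,0.02],[0,0,0,0,0,0.001,0.02],[0,0,0,0,0,0,0.02],[0,0,0,0,0,0,0.02],[0,0,0,0,0,0,0.02]]'
python3 plan.py 0.5338 0.0815 0.0318 40
```

```text
time_s: 9.95
position: [0.5338, 0.0814, 0.0316]
orientation: [2.955, 1.065, 0.0]
contact_force: [-1.6, -0.4, 4.8]
width: 0.0293
t 9.95 pos [0.5338 0.0814 0.0316] yaw 39.65 tilt 0.01 F [-1.6 -0.4  4.8] w 0.0293 j [ 0.11  0.25  2.07  0.    0.81 -0.59]
 shift in present tool axes [ 0.     -0.0001 -0.0002] turn [ 0.0001 -0.0002 -0.0062] | shift after turn [ 0.     -0.0001 -0.0002]
```

Contact at 4.8 N and the bottle is seated on the board, so I release and rise.

```bash

python3 -m crank '[[0,0,0,0,0,0,0.035],[0,0,0,0,0,0,0.045],[0,0,0,0,0,0,0.06],[0,0,0,0,0,0,0.06],[0,0,0,0,0,0,0.06]]'
python3 -m crank '[[0,0,0,0,0,-0.01,0.06],[0,0,0,0,0,-0.03,0.06],[0,0,0,0,0,-0.05,0.06],[0,0,0,0,0,-0.05,0.06],[0,0,0,0,0,-0.05,0.06]]'
python3 -m crank '[[0,0,0,0,0,-0.04,0.085],[0,0,0,0,0,0,0.085],[0,0,0,0,0,0,0.085],[0,0,0,0,0,0,0.085],[0,0,0,0,0,0,0.085]]'
python3 plan.py 0.41 -0.26 0.25 -22
python3 -c "
from h import *
c=cap('wrist','w6');c=cap('top','t6');c=cap('scene','s6')"
```

```text
time_s: 10.45
position: [0.5336, 0.0814, 0.0312]
orientation: [-2.955, -1.065, 0.0]
contact_force: [-0.5, -0.0, 0.2]
width: 0.06
time_s: 10.95
position: [0.5332, 0.0814, 0.2238]
orientation: [2.955, 1.065, 0.001]
contact_force: [1.3, 1.0, -0.5]
width: 0.0603
time_s: 11.45
position: [0.5323, 0.0813, 0.2591]
orientation: [-2.954, -1.065, 0.006]
contact_force: [0.2, -0.4, 0.3]
width: 0.0849
t 11.45 pos [0.5323 0.0813 0.2591] yaw 39.65 tilt 0.23 F [ 0.2 -0.4  0.3] w 0.0849 j [ 0.11  0.    1.89 -0.    1.26 -0.59]
 shift in present tool axes [-0.3119  0.1847  0.0097] turn [-2.000e-04  4.300e-03  1.076e+00] | shift after turn [0.0144 0.3622 0.0091]
```

View pics/w6.png

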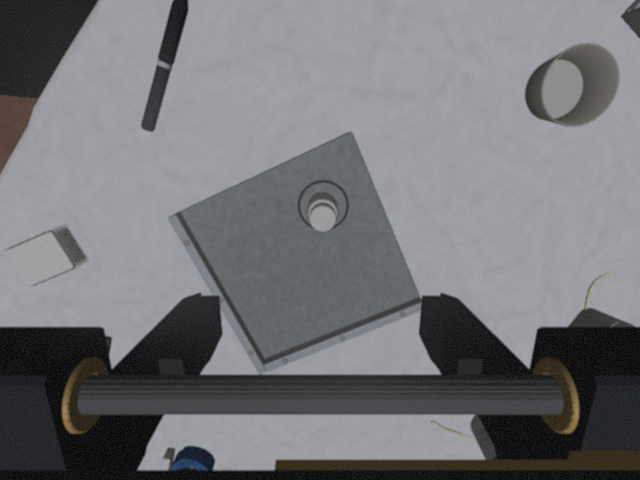

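The bottle stands upright inside the ring: cap at (322,215), ring centre (323,205). On to the scale.

```bash

python3 -m crank '[[0,0,0.1345,0,0,0,0.085],[0,0,0.1345,0,0,0,0.085],[0,0,0.1345,0,0,0,0.085],[0,0,0.1345,0,0,0,0.085],[0,0,0.1345,0,0,0,0.085]]'
python3 -m crank '[[0,0,0.1345,0,0,0,0.085],[0,0,0.1345,0,0,0,0.085],[0,0,0.1345,0,0,0,0.085],[0,0,0,0.0018,0.0453,0,0.085],[0,0,0,0.0018,0.0453,0,0.085]]'
python3 -m crank '[[0,0,0,0.0018,0.0453,0,0.085],[0,0,0,0.0018,0.0453,0,0.085],[0,0,0,0.0018,0.0453,0,0.085],[0,0,0,0.0018,0.0453,0,0.085],[0,0,0,0.0018,0.0453,0,0.085]]'
python3 -m crank '[[0,0,0,0.0018,0.045,0,0.085],[0,0,0,0,0,0,0.085],[0,0,0,0,0,0,0.085],[0,0,0,0,0,0,0.085],[0,0,0,0,0,0,0.085]]'
python3 plan.py 0.4333 -0.2713 0.12 -22
python3 -c "
from h import *
c=cap('wrist','w7'); print(proj(c,[[.4333,-.2713,.056],[.4886,-.293,0]]))"
```

```text
time_s: 12.1
position: [0.5333, 0.0814, 0.2603]
orientation: [3.141, 0.022, -0.003]
contact_force: [0.1, 0.7, -0.2]
width: 0.0852
time_s: 12.6
position: [0.5026, -0.004, 0.2604]
orientation: [3.084, -0.595, -0.002]
contact_force: [-0.1, -1.7, 0.5]
width: 0.0854
time_s: 13.1
position: [0.4254, -0.2187, 0.2607]
orientation: [-3.084, 0.599, 0.001]
contact_force: [0.2, -0.9, -0.2]
width: 0.0847
time_s: 13.6
position: [0.4118, -0.2584, 0.261]
orientation: [-3.084, 0.596, 0.001]
contact_force: [1.2, -0.3, 0.1]
width: 0.0851
t 13.6 pos [ 0.4118 -0.2584  0.261 ] yaw -21.89 tilt 0.04 F [ 1.2 -0.3  0.1] w 0.0851 j [-0.61 -0.1   1.98  0.    1.26 -0.23]
 shift in present tool axes [0.0248 0.004  0.141 ] turn [-0.0005  0.0005  0.002 ] | shift after turn [0.0247 0.0039 0.141 ]
[[347.45946218 217.5224661 ]
 [400.65799128 204.67875189]]
```

View pics/w7.png

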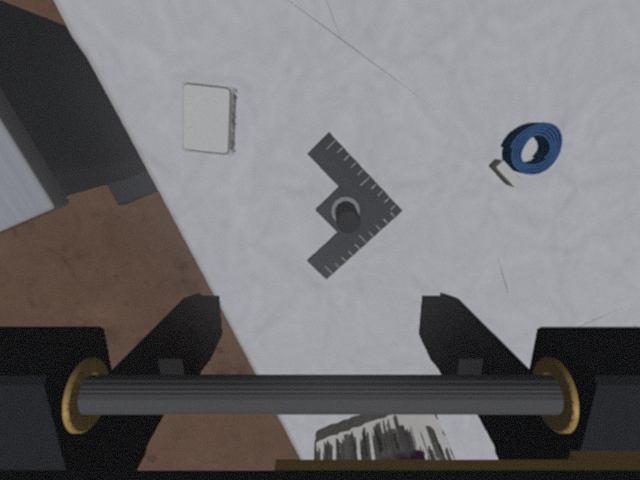

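The scale is in full view: corner at (401,210), knob top near (347,220), arm ends near (328,133) and (326,278). I fit its outer edges and the knob here.

```bash
cat > scale.py <<'E'
from h import *
def scale(c,box,z,guess,thr=0.62):
    x0,x1,y0,y1=box
    g=cv2.cvtColor(c["image"],cv2.COLOR_RGB2GRAY)[y0:y1,x0:x1]
    m=(g<np.median(g)*thr).astype(np.uint8); m=cv2.morphologyEx(m,cv2.MORPH_CLOSE,np.ones((5,5)))
    k=max(cv2.findContours(m,cv2.RETR_EXTERNAL,cv2.CHAIN_APPROX_NONE)[0],key=len)[:,0]+np.array([x0,y0])
    W=onz(c,k,z)[:,:2]; a=np.radians(guess)
    for i in range(5):
        ex=np.array([np.cos(a),np.sin(a)]);ey=np.array([-ex[1],ex[0]]);u,v=W@ex,W@ey
        A=W[(u>u.max()-.006)&(v<v.max()-.012)&(v>v.max()-.1)];B=W[(v>v.max()-.006)&(u<u.max()-.012)&(u>u.max()-.1)]
        ln=lambda Q:cv2.fitLine(Q.astype(np.float32),cv2.DIST_HUBER,0,.0005,.001).ravel()
        lA,lB=ln(A),ln(B);dA=lA[:2]*np.sign(lA[:2]@ey);dB=lB[:2]*np.sign(lB[:2]@ex)
        aA=np.arctan2(-dA[0],dA[1]);aB=np.arctan2(dB[1],dB[0]);a=(aA+aB)/2
    ex=np.array([np.cos(a),np.sin(a)]);ey=np.array([-ex[1],ex[0]])
    cor=ex*(lA[2:]@ex)+ey*(lB[2:]@ey)
    print("scale yaw",np.degrees([aA,aB]).round(2),"len",(np.ptp(W@ex)).round(4),(np.ptp(W@ey)).round(4),"corner",cor.round(4),"knob",(cor-.042*(ex+ey)).round(4))
    return a,cor
E
python3 - <<'E'
from scale import *
from scipy import ndimage
c=load("pics/w7.npz");t=load("pics/t6.npz")
scale(c,(295,415,120,290),.006,-66.4); scale(t,(405,480,272,335),.006,-66.4,.72)
out=[]
for c_,b in ((c,(320,375,190,245)),(t,(430,465,285,320))):
    P=cloud(c_)[b[2]:b[3],b[0]:b[1]]; m=(P[...,2]>.051)&(P[...,2]<.062); v,u=np.nonzero(m); uv=(np.median(u)+b[0],np.median(v)+b[2]); out.append(uv)
    print(m.sum(),uv,onz(c_,uv,.056),np.median(P[m],0))
print(tri(c,out[0],t,out[1]))
E
```

```text
scale yaw [-67.69 -67.57] len 0.1086 0.1087 corner [ 0.486 -0.297] knob [ 0.4311 -0.2741]
scale yaw [-67.47 -67.39] len 0.1105 0.111 corner [ 0.488  -0.2947] knob [ 0.4331 -0.272 ]
435 (np.float64(348.0), np.float64(220.0)) [[ 0.43294064 -0.27364219  0.056     ]] [ 0.43312742 -0.27406224  0.05560606]
78 (np.float64(449.5), np.float64(300.5)) [[ 0.43431693 -0.27255214  0.056     ]] [ 0.43449194 -0.27260478  0.05508468]
(array([ 0.4332945 , -0.27000891,  0.0678093 ]), np.float64(0.0012328197184828394))
```

Knob ≈ (0.433, -0.2735), with its top at 0.0556 by depth. The triangulated 0.068 comes from an ill-conditioned, nearly vertical baseline. A second wrist position will check it.

```bash

python3 plan.py 0.433 -0.2735 0.12 -22.3
python3 -m crank '[[0,0,0,0.0126,0.003,0.02,0.06],[0,0,0.005,0.0126,0.003,0.035,0.06],[0,0,0,0,0,0.04,0.06],[0,0,0,0,0,0.03,0.06],[0,0,0,0,0,0.016,0.06]]'
python3 -m crank '[[0,0,0,0,0,0,0.06],[0,0,0,0,0,0,0.06],[0,0,0,0,0,0,0.06],[0,0,0,0,0,0,0.06],[0,0,0,0,0,0,0.06]]'
python3 plan.py 0.433 -0.2735 0.031 -22.3
python3 -c "
from scale import *
c=cap('wrist','w8'); w=load('pics/w7.npz'); P=cloud(c); m=(P[...,2]>.052)&(P[...,2]<.062); m[:200]=0; m[:,:270]=0; m[:,380:]=0; v,u=np.nonzero(m); uv=(np.median(u),np.median(v)); print(m.sum(),uv,onz(c,uv,.056),tri(c,uv,w,(348,220)))"
```

```text
t 13.65 pos [ 0.4119 -0.2584  0.2611] yaw -21.87 tilt 0.03 F [-0.2  0.1 -0.2] w 0.0856 j [-0.61 -0.1   1.98  0.    1.26 -0.23]
 shift in present tool axes [0.0253 0.0062 0.1411] turn [-0.0003  0.0003  0.0075] | shift after turn [0.0253 0.0059 0.1411]
time_s: 14.15
position: [0.4314, -0.2723, 0.1171]
orientation: [-3.081, 0.603, 0.007]
contact_force: [0.1, -0.0, 0.5]
width: 0.0601
time_s: 14.65
position: [0.4333, -0.2752, 0.1216]
orientation: [3.081, -0.607, 0.003]
contact_force: [0.1, -0.6, -0.2]
width: 0.0602
t 14.65 pos [ 0.4333 -0.2752  0.1216] yaw -22.28 tilt 0.14 F [ 0.1 -0.6 -0.2] w 0.0602 j [-0.61  0.08  2.08  0.    0.98 -0.23]
 shift in present tool axes [-0.0011 -0.0015  0.0906] turn [ 0.0005 -0.0023  0.0004] | shift after turn [-0.0009 -0.0015  0.0906]
1116 (np.float64(319.0), np.float64(267.0)) [[ 0.43337405 -0.27413258  0.056     ]] (array([ 0.43312587, -0.27401082,  0.05558328]), np.float64(0.0006425384674048851))
```

View pics/w8.png

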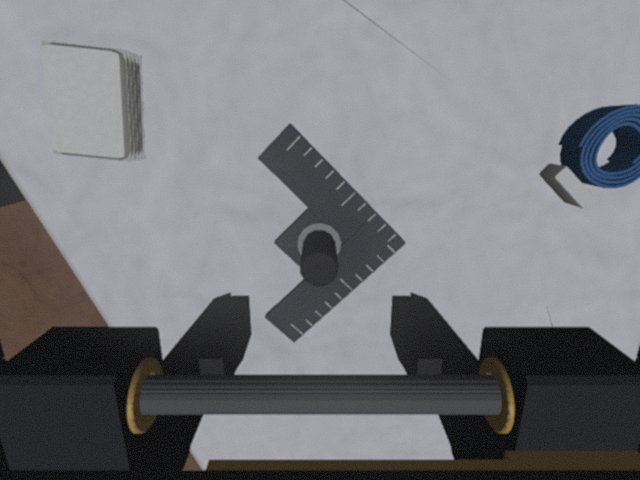

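Two wrist views give the knob top at (0.4332, -0.2740, 0.0556), which matches the stated 56 mm. The knob is centred at (319,267). I descend and grip.

```bash

python3 -m crank '[[0,0,0,-0.0005,-0.0011,0.02,0.06],[0,0,0,0,0,0.03,0.06],[0,0,0,0,0,0.025,0.06],[0,0,0,0,0,0.015,0.06],[0,0,0,0,0,0,0.06]]' 45
python3 -m crank '[[0,0,0,0,0,0,0.06],[0,0,0,0,0,0,0.06],[0,0,0,0,0,0,0.06],[0,0,0,0,0,0,0.03],[0,0,0,0,0,0,0.01]]' 45
python3 -m crank '[[0,0,0,0,0,0,0.01],[0,0,0,0,0,0,0.01],[0,0,0,0,0,0,0.01],[0,0,0,0,0,0,0.01],[0,0,0,0,0,0,0.01]]' 45
python3 plan.py 0.433 -0.2735 0.031 -22.3
```

```text
time_s: 15.2
position: [0.4307, -0.2724, 0.0283]
orientation: [-3.08, 0.607, 0.007]
contact_force: [0.9, 0.0, -0.0]
width: 0.06
time_s: 15.7
position: [0.4328, -0.2738, 0.0309]
orientation: [3.082, -0.607, 0.002]
contact_force: [0.3, -0.7, 0.4]
width: 0.0462
time_s: 16.2
position: [0.4325, -0.2735, 0.0303]
orientation: [-3.082, 0.607, 0.0]
contact_force: [0.1, 0.5, 0.3]
width: 0.0206
t 16.2 pos [ 0.4325 -0.2735  0.0303] yaw -22.29 tilt 0.0 F [0.1 0.5 0.3] w 0.0206 j [-0.61  0.21  2.13  0.    0.8  -0.22]
 shift in present tool axes [ 0.0005 -0.0002 -0.0007] turn [-0.      0.      0.0002] | shift after turn [ 0.0005 -0.0002 -0.0007]
```

Gripped at 20.6 mm, so the knob is held. Lift, check, then turn by +0.843 (scale -67.6° to -115.9°).

```bash

python3 -m crank '[[0,0,0,0,0,-0.01,0.01],[0,0,0,0,0,-0.015,0.01],[0,0,0,0,0,-0.02,0.01],[0,0,0,0,0,-0.015,0.01],[0,0,0,0,0,0,0.01]]'
python3 -m crank '[[0,0,0.14,0,0,0,0.01],[0,0,0.14,0,0,0,0.01],[0,0,0.14,0,0,0,0.01],[0,0,0.14,0,0,0,0.01],[0,0,0.14,0,0,0,0.01]]'
python3 -m crank '[[0,0,0.143,0,0,0,0.01],[0,0,0,0,0,0,0.01],[0,0,0,0,0,0,0.01],[0,0,0,0,0,0,0.01],[0,0,0,0,0,0,0.01]]'
python3 plan.py 0.573 -0.0305 0.09 -70.6
python3 -c "
from h import *
c=cap('wrist','w9')"
```

```text
time_s: 16.7
position: [0.4342, -0.2747, 0.0932]
orientation: [3.08, -0.607, 0.008]
contact_force: [-0.4, -0.4, 0.1]
width: 0.021
time_s: 17.2
position: [0.4319, -0.2731, 0.0895]
orientation: [-2.682, 1.635, 0.002]
contact_force: [-0.1, 0.5, -1.4]
width: 0.0209
time_s: 17.7
position: [0.4324, -0.2735, 0.0902]
orientation: [2.565, -1.813, -0.0]
contact_force: [0.1, 0.1, -0.9]
width: 0.0209
t 17.7 pos [ 0.4324 -0.2735  0.0902] yaw -70.51 tilt 0.01 F [ 0.1  0.1 -0.9] w 0.0209 j [-0.61  0.12  2.1  -0.    0.92  0.62]
 shift in present tool axes [-1.821e-01 -2.137e-01  2.000e-04] turn [0.0001 0.0002 0.0016] | shift after turn [-1.825e-01 -2.134e-01  2.000e-04]
```

View pics/w9.png

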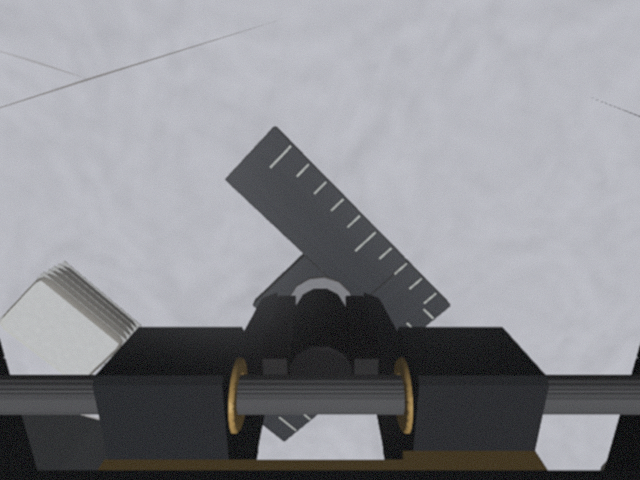

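The scale hangs level in the grip, corner at (448,305) and arm end at (250,152). I carry it over the board.

```bash

python3 -m crank '[[0,0,0,-0.016,-0.019,0,0.01],[0,0,0,-0.025,-0.029,0,0.01],[0,0,0,-0.028,-0.033,0,0.01],[0,0,0,-0.028,-0.033,0,0.01],[0,0,0,-0.028,-0.033,0,0.01]]'
python3 -m crank '[[0,0,0,-0.028,-0.033,0,0.01],[0,0,0,-0.020,-0.0234,0,0.01],[0,0,0,-0.009,-0.0103,0,0.01],[0,0,0,0,0,0,0.01],[0,0,0,0,0,0,0.01]]'
python3 -m crank '[[0,0,0,0,0,0,0.01],[0,0,0,0,0,0,0.01],[0,0,0,0,0,0,0.01],[0,0,0,0,0,0,0.01],[0,0,0,0,0,0,0.01]]'
python3 plan.py 0.573 -0.0305 0.06 -70.6
python3 -c "
from h import *
c=cap('wrist','w10');c=cap('top','t10');c=cap('scene','s10')"
```

```text
time_s: 18.25
position: [0.5303, -0.1054, 0.0905]
orientation: [-2.564, 1.814, -0.001]
contact_force: [0.9, 0.6, -0.6]
width: 0.021
time_s: 18.75
position: [0.5729, -0.0314, 0.09]
orientation: [2.564, -1.814, -0.001]
contact_force: [-0.6, -0.3, -0.4]
width: 0.0209
time_s: 19.25
position: [0.5734, -0.0312, 0.0904]
orientation: [-2.564, 1.816, -0.0]
contact_force: [-0.2, 0.3, -0.5]
width: 0.0212
t 19.25 pos [ 0.5734 -0.0312  0.0904] yaw -70.62 tilt 0.0 F [-0.2  0.3 -0.5] w 0.0212 j [-0.1   0.23  1.97 -0.    0.94  1.13]
 shift in present tool axes [-0.0008  0.0001  0.0304] turn [-0.     -0.     -0.0004] | shift after turn [-0.0008  0.0001  0.0304]
```

View pics/w10.png

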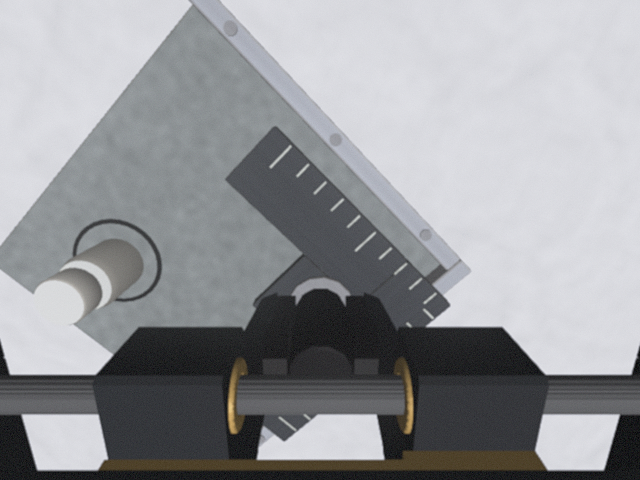

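View pics/s10.png

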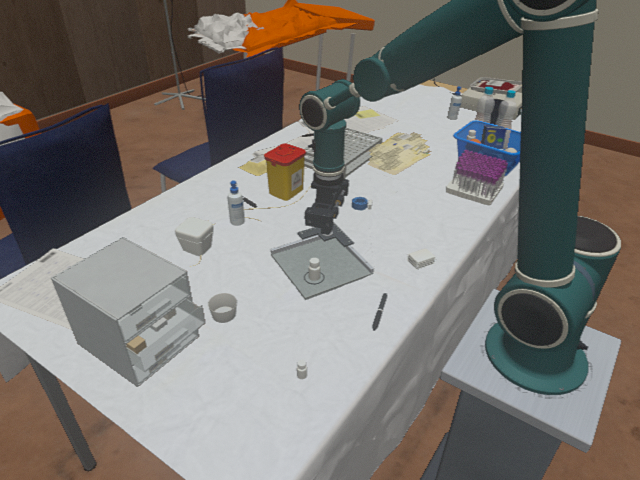

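The bottle stands in its ring at left (110,260). The scale is above the board with its long edge nearly parallel to fence_y. I check the yaw offset and gaps numerically.

```bash
cat > gap.py <<'E'
from h import *
def edge(c,p0,p1,ztop,dark=True,n=60,half=8):
    """sub-pixel edge along the segment p0-p1: strongest gradient across it"""
    g=cv2.GaussianBlur(cv2.cvtColor(c["image"],cv2.COLOR_RGB2GRAY),(3,3),0).astype(np.float32)
    p0,p1=np.array(p0,float),np.array(p1,float); d=(p1-p0)/np.linalg.norm(p1-p0); nrm=np.array([d[1],-d[0]])
    s=np.arange(-half,half+.01,.25); out=[]
    for t in np.linspace(0,1,n):
        q=p0+(p1-p0)*t+s[:,None]*nrm
        v=cv2.remap(g,q[:,0].astype(np.float32)[None],q[:,1].astype(np.float32)[None],1)[0]
        out.append(q[:-2][np.argmax(np.abs(v[2:]-v[:-2]))]+nrm*.25)
    W=onz(c,np.array(out),ztop)[:,:2].astype(np.float32)
    l=cv2.fitLine(W,cv2.DIST_HUBER,0,.0004,.001).ravel(); a=np.degrees(np.arctan2(l[1],l[0])); 
    r=(W-l[2:])@np.array([-l[1],l[0]]); print("angle mod 90",round(a%90,2),"pt",l[2:].round(4),"rms",np.sqrt(np.median(r**2)).round(5)); return l
E
python3 - <<'E'
from gap import *; from board import fences
c=load("pics/w10.npz")
edge(c,(282,133),(440,295),.066)
edge(c,(235,17),(460,258),.024)
P=cloud(c); m=(P[...,2]>.055)&(P[...,2]<.075); print("scale top z",np.median(P[200:240,310:340,2]), "span", P[m][:,2].min())
t=load("pics/t10.npz");
fences(c,(0,500,0,330)) if 0 else None
X=P[130:420,230:450].reshape(-1,3);X=X[(X[:,2]>.05)&(X[:,2]<.078)];print(len(X))
A=np.c_[X[:,:2],np.ones(len(X))];co=np.linalg.lstsq(A,X[:,2],rcond=None)[0];print("tilt",np.degrees(np.hypot(*co[:2])))
E
```

```text
angle mod 90 64.15 pt [ 0.6159 -0.0406] rms 7e-05
angle mod 90 64.08 pt [ 0.6439 -0.024 ] rms 9e-05
scale top z 0.0660235945132859 span 0.05500055397055553
18536
tilt 1.3396112050471196
```

Scale edge 64.15°, fence 64.08°, gap about 8 mm: aligned. Lower.

```bash

python3 -m crank '[[0,0,0,0,0,0.01,0.01],[0,0,0,0,0,0.015,0.01],[0,0,0,0,0,0.013,0.01],[0,0,0,0,0,0.008,0.01],[0,0,0,0,0,0.002,0.01]]'
python3 -m crank '[[0,0,0,0,0,0,0.01],[0,0,0,0,0,0,0.01],[0,0,0,0,0,0,0.01],[0,0,0,0,0,0,0.01],[0,0,0,0,0,0,0.01]]'
python3 plan.py 0.5768 -0.0421 0.0403 -70.6
```

```text
time_s: 19.9
position: [0.5722, -0.0307, 0.0404]
orientation: [2.563, -1.814, -0.004]
contact_force: [-0.5, 0.4, 0.3]
width: 0.0206
time_s: 20.4
position: [0.5738, -0.0309, 0.0427]
orientation: [-2.564, 1.815, -0.001]
contact_force: [-0.1, -0.6, -1.0]
width: 0.0204
t 20.4 pos [ 0.5738 -0.0309  0.0427] yaw -70.59 tilt 0.05 F [-0.1 -0.6 -1. ] w 0.0204 j [-0.1   0.29  1.99 -0.    0.85  1.13]
 shift in present tool axes [0.0116 0.0009 0.0024] turn [-0.0007 -0.0003  0.0002] | shift after turn [0.0116 0.0009 0.0024]
```

```bash

python3 -m crank '[[0,0,0,0,0,0.001,0.01],[0,0,0,0,0,0.001,0.01],[0,0,0,0,0,0.0005,0.01],[0,0,0,0,0,0,0.01],[0,0,0,0,0,0,0.01]]' 55
python3 plan.py 0.5768 -0.0421 0.0403 -70.6
```

```text
time_s: 20.9
position: [0.5738, -0.0309, 0.0403]
orientation: [-2.564, 1.815, -0.001]
contact_force: [-1.8, -0.5, 3.7]
width: 0.0208
t 20.9 pos [ 0.5738 -0.0309  0.0403] yaw -70.59 tilt 0.03 F [-1.8 -0.5  3.7] w 0.0208 j [-0.1   0.3   2.   -0.    0.85  1.13]
 shift in present tool axes [ 0.0116  0.0009 -0.    ] turn [-0.0005 -0.0003  0.0002] | shift after turn [ 0.0116  0.0009 -0.    ]
```

The scale lies on the board at 3.7 N. I slide it toward the corner along tool x.

```bash

python3 -m crank '[[0,0,0,0.002,0.0002,0,0.01],[0,0,0,0.002,0.0002,0,0.01],[0,0,0,0.002,0.0002,0,0.01],[0,0,0,0.001,0.0001,0,0.01],[0,0,0,0,0,0,0.01]]'
python3 plan.py 0.5768 -0.0421 0.0403 -70.6
python3 -m crank '[[0,0,0,0.001,0.0001,0,0.01],[0,0,0,0.001,0.0001,0,0.01],[0,0,0,0.001,0.0001,0,0.01],[0,0,0,0,0,0,0.01],[0,0,0,0,0,0,0.01]]'
python3 plan.py 0.5768 -0.0421 0.0403 -70.6
```

```text
time_s: 21.4
position: [0.5759, -0.038, 0.0403]
orientation: [-2.563, 1.815, -0.002]
contact_force: [-1.0, 1.3, 5.6]
width: 0.0207
t 21.4 pos [ 0.5759 -0.038   0.0403] yaw -70.6 tilt 0.07 F [-1.   1.3  5.6] w 0.0207 j [-0.11  0.3   1.99  0.    0.85  1.12]
 shift in present tool axes [0.0042 0.0005 0.    ] turn [-0.0012 -0.0005 -0.    ] | shift after turn [0.0042 0.0005 0.    ]
time_s: 21.9
position: [0.5766, -0.0409, 0.0403]
orientation: [-2.563, 1.815, -0.002]
contact_force: [0.0, 0.4, 5.4]
width: 0.0205
t 21.9 pos [ 0.5766 -0.0409  0.0403] yaw -70.6 tilt 0.08 F [0.  0.4 5.4] w 0.0205 j [-0.11  0.3   1.99  0.    0.85  1.12]
 shift in present tool axes [0.0012 0.0002 0.    ] turn [-0.0012 -0.0006  0.    ] | shift after turn [0.0012 0.0002 0.    ]
```

```bash

python3 -m crank '[[0,0,0,0.001,0,0,0.01],[0,0,0,0.001,0,0,0.01],[0,0,0,0,0,0,0.01],[0,0,0,0,0,0,0.01],[0,0,0,0,0,0,0.01]]'
python3 -m crank '[[0,0,0,0.001,0,0,0.01],[0,0,0,0.001,0,0,0.01],[0,0,0,0,0,0,0.01],[0,0,0,0,0,0,0.01],[0,0,0,0,0,0,0.01]]'
python3 plan.py 0.5768 -0.0421 0.0403 -70.6
```

```text
time_s: 22.4
position: [0.5773, -0.042, 0.0403]
orientation: [-2.562, 1.815, -0.001]
contact_force: [0.4, 3.3, 5.5]
width: 0.021
time_s: 22.9
position: [0.5774, -0.0421, 0.0403]
orientation: [-2.561, 1.815, 0.003]
contact_force: [-1.1, 9.7, 7.7]
width: 0.0206
t 22.9 pos [ 0.5774 -0.0421  0.0403] yaw -70.65 tilt 0.21 F [-1.1  9.7  7.7] w 0.0206 j [-0.12  0.3   1.99  0.    0.85  1.11]
 shift in present tool axes [-0.0002  0.0005  0.    ] turn [-0.0013  0.0034 -0.0009] | shift after turn [-0.0002  0.0005  0.    ]
```

Both fences are reacting: about 8 N from fence_x and 5 N from fence_y. I press further, with a bit more toward fence_y.

```bash

python3 -m crank '[[0,0,0,0.001,-0.0005,0,0.01],[0,0,0,0.001,-0.0005,0,0.01],[0,0,0,0,0,0,0.01],[0,0,0,0,0,0,0.01],[0,0,0,0,0,0,0.01]]' 60
python3 plan.py 0.5768 -0.0421 0.0403 -70.6
python3 - <<'E'
from gap import *
c=cap('wrist','w11');cap('top','t11');cap('scene','s11')
f=manip.get_state()["contact_force"];a=np.radians(-115.9);print("push on fence_x,y",-f[0]*np.cos(a)-f[1]*np.sin(a),f[0]*np.sin(a)-f[1]*np.cos(a))
E
```

```text
time_s: 23.4
position: [0.5774, -0.0422, 0.0403]
orientation: [-2.561, 1.815, 0.01]
contact_force: [-5.9, 15.2, 11.9]
width: 0.0208
t 23.4 pos [ 0.5774 -0.0422  0.0403] yaw -70.67 tilt 0.39 F [-5.9 15.2 11.9] w 0.0208 j [-0.12  0.31  1.98  0.01  0.86  1.11]
 shift in present tool axes [-0.0003  0.0005 -0.    ] turn [ 0.0013  0.0066 -0.0013] | shift after turn [-0.0003  0.0005 -0.    ]
push on fence_x,y 11.190338849729951 11.681817479787025
```

View pics/w11.png

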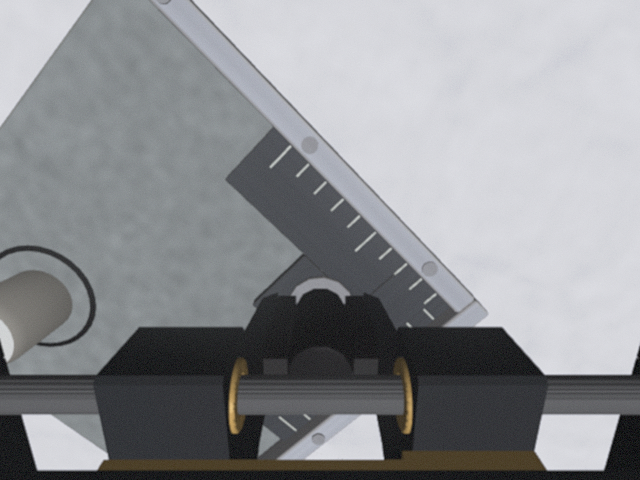

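Fence_y is flush along the whole visible arm, from (276,128) to (470,305). I add a little more push, then check the hidden fence_x side from the other cameras.

```bash

python3 -m crank '[[0,0,0,0.0008,0,0,0.01],[0,0,0,0.0008,0,0,0.01],[0,0,0,0,0,0,0.01],[0,0,0,0,0,0,0.01],[0,0,0,0,0,0,0.01]]' 60
python3 plan.py 0.5768 -0.0421 0.0403 -70.6
python3 - <<'E'
from gap import *
w=cap('wrist','w12');t=cap('top','t12');s=cap('scene','s12')
f=manip.get_state()["contact_force"];a=np.radians(-115.9);print("push on fence_x,y",-f[0]*np.cos(a)-f[1]*np.sin(a),f[0]*np.sin(a)-f[1]*np.cos(a))
A=cv2.resize(t['image'][185:305,255:385],(390,360),interpolation=2)
B=cv2.resize(s['image'][215:300,265:380],(390,288),interpolation=2);B=np.vstack([B,np.zeros((72,390,3),np.uint8)])
cv2.imwrite('pics/ts12.png',np.hstack([A,B])[:,:,::-1])
cv2.imwrite('pics/w12c.png',np.hstack([cv2.resize(w['image'][230:350,380:500],(390,390)),cv2.resize(w['image'][390:465,240:345],(390,390))])[:,:,::-1])
edge(w,(282,133),(440,288),.016)
E
```

```text
time_s: 24.05
position: [0.5774, -0.0423, 0.0403]
orientation: [-2.559, 1.815, 0.013]
contact_force: [-6.1, 21.7, 15.0]
width: 0.0207
t 24.05 pos [ 0.5774 -0.0423  0.0403] yaw -70.7 tilt 0.53 F [-6.1 21.7 15. ] w 0.0207 j [-0.12  0.31  1.98  0.01  0.86  1.11]
 shift in present tool axes [-0.0004  0.0006  0.    ] turn [ 0.0017  0.0091 -0.0018] | shift after turn [-0.0004  0.0005  0.    ]
push on fence_x,y 15.558562953745955 16.28520304979692
angle mod 90 64.15 pt [ 0.6219 -0.0452] rms 6e-05
```

View pics/ts12.png

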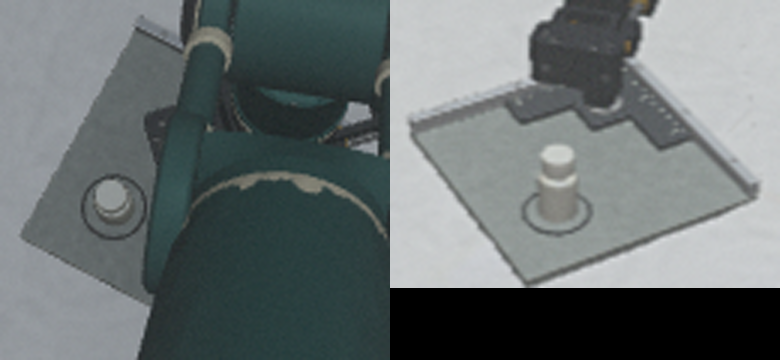

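View pics/w12c.png

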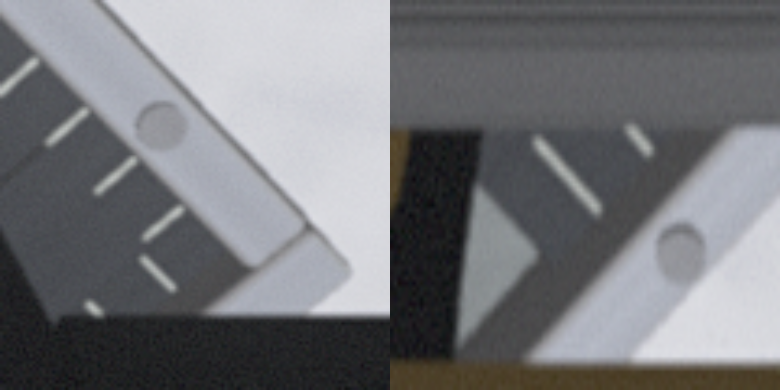

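Both edges look closed up, but the dark strip along fence_x could be shadow on the scale or bare board. I check with depth and angle.

```bash
python3 - <<'E'
from gap import *
c=load("pics/w12.npz");P=cloud(c)
a=np.radians(-115.9);ex=np.array([np.cos(a),np.sin(a)]);ey=np.array([-ex[1],ex[0]])
k=np.array([.5774,-.0423])
for nm,box in (("fx",(280,320,425,455)),("fy",(280,440,130,290))):
    X=P[box[2]:box[3],box[0]:box[1]].reshape(-1,3);X=X[(X[:,2]>0)&(X[:,2]<.035)]
    u=(X[:,:2]-k)@ex*1000;v=(X[:,:2]-k)@ey*1000;q=u if nm=="fx" else v; r=v if nm=="fx" else u
    for lo in range(26,56,2):
        m=(q>lo)&(q<=lo+2)&(r>-64)
        if m.sum()>5: print(nm,lo,m.sum(),np.median(X[m,2]).round(4))
# fence_x inner edge px in right crop: from (740,130)->(530,360)
s=lambda x,y:(240+(x-390)*105/390,390+y*75/390)
edge(c,s(720,150),s(560,325),.024,half=5)
E
```

```text
fx 34 11 0.0163
fx 36 32 0.0163
fx 38 41 0.0162
fx 40 61 0.0162
fx 42 352 0.0207
fx 44 161 0.0239
fx 46 119 0.0242
fx 48 84 0.0239
fx 50 66 0.024
fx 52 16 0.0236
fy 26 704 0.0161
fy 28 753 0.016
fy 30 799 0.016
fy 32 848 0.016
fy 34 881 0.0161
fy 36 946 0.0161
fy 38 996 0.016
fy 40 707 0.016
fy 42 1062 0.0237
fy 44 1103 0.024
fy 46 1059 0.0241
fy 48 1015 0.024
fy 50 1211 0.0234
fy 52 688 0.0009
fy 54 636 0.0009
angle mod 90 63.96 pt [ 0.5167 -0.0605] rms 7e-05
```

The scale top (z 0.016) runs straight into both fences at 42 mm from the knob, with no board showing in between, and both edges are parallel. The bottle is upright in the ring. I hand in.

```bash
python3 -c "
from bench import manip
s=manip.get_state();print(s['time_s'],s['contact_force'],s['width']);print(manip.finish_job())"
```

```text
24.2 [-7.85347296 21.10923215 14.98905237] 0.02074457345876204
the job is handed in; nothing more can be done
None
```

The job is done and handed in at 24.2 s. The ointment bottle stands in the ring, and the scale is seated in the fence corner, still gripped and pressed.

- **Bottle:** I stood the 30 x 55 mm ointment bottle upright in the printed ring and released it. The last camera views still show it upright inside the ring. I left the smaller lookalike alone.
- **Scale:** I took the L-scale by its knob, laid it flat and pushed it into the corner. The last check showed about 16 N on each fence and 15 N downward, with the knob still held under a 60 N grip setting.
- **Flushness:** Depth shows the scale's top running straight into both fences, with no gap. Its edge lies at 64.15°, and the fences at about 64.0–64.1°.

Three checks disagreed or were incomplete:
- **Board yaw:** The board's real yaw is about -116° (-2.02 rad), outside the quoted -1.3 to -0.3. I followed the images, where the depth of the fences and the position of the ring agreed with each other.
- **Knob height:** One early two-camera estimate of the knob's top gave 68 mm. Two wrist views gave 55.6 mm, matching the stated 56 mm, so I used that.
- **Bystanders:** I did not re-measure the cup or tourniquet at the end; I stayed clear of both throughout.

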